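Fit the feed disc on the jar turntable

TASK

Pick up the aluminium feed disc by its bar handle and fit it on the jar turntable: set it over the centre pilot, turn it until its four holes line up with the four studs, and slide it down until it lies flush on the steel flange, then let go. Feel your way with a light hand: do not ram or force it against the studs, keep hold of it until it is home rather than letting it drop, and leave the jars and the other things on the table where they are.

Things in the scene. Friction and masses are not known exactly. Their poses are not given: they have to be found in the camera images.
- disc_handle (a point): Centre of the black bar handle of the loose feed disc, on the disc's axis, 59 mm above its underside; grasp here from above. Bar: 64 mm long (point x), 16 mm thick (y), 40 mm tall (z, up). It stands on a 52 mm square boss whose top is 20 mm below this point. The disc weighs 0.5 to 0.8 kg and starts flat on the table, handle up.
- disc_under (a point): Centre of the underside of the same aluminium disc, 160 mm across and 10 mm thick; same axes as disc_handle, 59 mm below it. From here a blind bore, 30 mm wide and 34 mm deep, goes up into the boss. Four low pusher ribs (10 mm tall) stand on its top near the rim, between the holes.
- disc_hole (a point): Centre of one of the disc's four through holes (13 mm wide), on the underside, 60 mm from the axis along +x of disc_handle; the others lie 60 mm out along +y, -x and -y. Any of the four quarter turns will do.
- hub_face (a point): Centre of the flat upper face of the turntable's dark steel flange (152 mm across), 72 mm above the table; z up. x and y follow the fixed square grey housing (220 mm wide, 60 mm tall), NOT the studs. The finished disc lies on this face.
- pilot_top (a point): Top centre of the fixed centre pilot, 29 mm above hub_face. The pilot is 27 mm wide, its top 8 mm tapering to 12 mm. It fits the disc's bore.
- stud_level (a point): Point on the turntable's axis, 14 mm above hub_face, level with the tips of the four studs. Studs: 60 mm from the axis, 90 degrees apart, 10 mm thick, top 2.5 mm tapering to 5 mm. Their angle about the axis is NOT measured and differs each time: find it by feel or by looking. A disc not lined up rests here; lined up within about 0.03 rad it slides down.
- machine: The turntable: housing, flange, pilot and studs, fixed to the table. Origin: centre of the housing's underside. A brake holds the spindle (4 N m), so the studs do not turn under a light load.
- jar_a: closed jar of sauce, 80 mm wide, 95 mm tall, standing; a bystander. Origin: centre of its underside
- jar_b: closed jar of sauce, 80 mm wide, 95 mm tall, standing; a bystander. Origin: centre of its underside
- jar_c: closed jar of sauce, 80 mm wide, 95 mm tall, standing; a bystander. Origin: centre of its underside
- cap_a: shallow clear plastic jar cap lying open side up, 84 mm wide, 16 mm tall; a bystander. Origin: centre of its underside
- lid_stack: stack of four aluminium lids (one piece), 82 mm wide, 28 mm tall; a bystander. Origin: centre of its underside
- spanner: spanner, 170 mm long, lying flat along its x axis; a bystander
- tray: open white plastic tray, 200 x 140 x 50 mm; a bystander. Origin: centre of its underside

How it is judged:
By the outcome, as a careful person would: the job done as asked, in the order asked, and still so for the second after the job is handed in, with the robot touching nothing.
It also fails if it takes over 61 s, if anything falls off the work surface, if the arm or the gripper's body presses on something with over 40 N, if the wrist force passes 120 N, or if a joint passes its speed limit or range.

ROBOT

A 7-joint arm with a two-finger parallel gripper is mounted at the origin on the work surface. World frame = base frame: x ahead of the robot, y to its left, z up, the work surface at z = 0. Lengths are in m, angles in rad, forces in N, time in s.
With the tool pointing down it reaches from about 0.425 to 0.975 m from the base axis. Payload 16.7 kg.
Tool frame: the origin (TCP) lies between the finger pads; the fingertips stand env.finger_overhang ahead of it and the grasp point (between the pads) lies 6 mm ahead of it (env.finger_overhang is the distance from the TCP to the fingertips, in m); z points along the fingers, y is the line along which they close (so a half turn about z gives the same grasp; the last joint's range is limited). The gripper opens to 85 mm and grips with 20 to 120 N. Pads are 22 mm wide; open, the fingers measure 114 mm over their backs; the gripper's body (76 mm by 85 mm) begins 54 mm behind the grasp point. The pads swing forward as they close: fully open they stand 13 mm farther back than shut.
Start: joints at [-1.484, 0.426, 0.074, 1.606, -0.034, 1.111, -0.067], TCP at [0.158, 0.656, 0.256] pointing down, gripper open.
Joint ranges: [-2.85, 2.85], [-0.5, 2.14], [-1.23, 1.37], [0.21, 2.46], [-1.02, 4.16], [0.16, 2.05], [-2.73, 2.73]. Speed limits (rad/s): [1.89, 1.89, 2.39, 2.39, 3.01, 3.01, 3.01].

INTERFACE

Orientations are given as a 3x3 rotation matrix whose columns are the frame's x, y, z axes.
In Python, from station import env, open_jaws, close, eyes, job_done, finder gives the robot as it stands. Calls block until the motion is done:
- env.reach(position, orientation): joint-space move of the TCP to a pose.
- env.line_to(position, attitude=None, vel=0.15): straight line of the TCP; attitude=None keeps the orientation; vel is the mean speed in m/s.
- env.move_j(angles): joint-space move.
- open_jaws() and close(): open the fingers fully, or close them until they stop; the grip force is fixed at half the most.
- env.hold(seconds).
- env.ik(position, orientation): joint angles nearest the present ones, or None.
- env.sense(): the state.
- eyes.snapshot(name): name is "side" or "top"; returns a dict with "img" (480x640x3 uint8, blue, green, red), "intrinsics" (3x3 intrinsics, pixels), "distortion" ([k1, k2, p1, p2, k3] as OpenCV has them; the pictures are not rectified), "world_from_camera" (4x4, takes a point from camera to world coordinates). Camera axes: x right, y down, z forward; pixel columns grow to the right and rows downward; lengths in m; the calibration is good to about 2 mm. A picture is of the moment at which its call begins. There is no depth.
A pose or a line that the arm cannot do raises env.Unreachable and nothing moves.
- job_done(): hands the job in; it is judged then, once.
Trained networks look in the newest picture that a camera, given by its name, has taken for a name from the list of things; names that differ only in an ending like _2 or _b are one class to them, and where a whole thing is asked for, a point or a joint stands for the part that bears it (a point fixed in the world has none). Each returns a list of dicts, best first, with "p" (0 to 1); they miss things now and then, are a little off and sometimes report something else, mostly with a low value. They report only what shows in the picture. A call takes as long as a camera call.
- finder.spot_in(label, camera): "xy" ([column, row] as shares, 0 to 1, of the picture: columns of its width, rows of its height, amid what is visible of it).
- finder.landmark_of(label, camera): "xy" ([column, row] as shares, 0 to 1, of the picture: columns of its width, rows of its height: a listed point, or the origin of a listed thing).
The state is a dict: "time": time; "qpos": joint angles; "joint_vel": joint speeds; "effort": joint torques, N m; "tcp_pos": TCP position; "eef_rot": TCP orientation; "ft_force": force on the tool from outside, world axes, zero at the start; "torque": the same for the moment, N m; "finger_gap": finger opening in m; "gripper_force": force on a finger pad.
Only numpy, scipy, OpenCV 4.12 (cv2) and the standard library are available. Lean on these libraries where they do the work, as an engineer would, in place of code of your own. Each camera call takes 0.05 s, during which the arm holds its last target. There are 200 camera calls.

## Working session

There is one attempt and no reset: what is moved stays moved. The work goes in short steps, each a Python script; the robot and the scene stay as the last script left them, time stands still between calls to the robot, and variables do not carry over. Pictures are saved under pics/ and viewed, at most 10 in all, crops included, and the job is handed in when it is done.

```bash
mkdir -p pics; cat > h.py <<'E'
import numpy as np, cv2
from station import env, open_jaws, close, eyes, job_done, finder
def ray(s,px):
    u=cv2.undistortPoints(np.array([[px]],float),np.array(s["intrinsics"]),np.array(s["distortion"]))[0,0]
    T=np.array(s["world_from_camera"]); d=T[:3,:3]@np.array([u[0],u[1],1]); return T[:3,3],d
def at(s,px,z):
    o,d=ray(s,px); return o+d*(z-o[2])/d[2]
def proj(s,P):
    T=np.linalg.inv(np.array(s["world_from_camera"])); r=cv2.Rodrigues(T[:3,:3])[0]
    return cv2.projectPoints(np.array(P,float).reshape(-1,3),r,T[:3,3],np.array(s["intrinsics"]),np.array(s["distortion"]))[0][:,0]
E
python3 - <<'E'
from h import *
np.set_printoptions(precision=4,suppress=True)
H=dict(disc_handle=.059,disc_under=0,disc_hole=0,hub_face=.072,pilot_top=.101,stud_level=.086,jar_a=0,cap_a=0,lid_stack=0,spanner=0,tray=0)
for c in("top","side"):
    s=eyes.snapshot(c); cv2.imwrite(f"pics/{c}0.png",s["img"]); print(c,np.array(s["world_from_camera"])[:3,3])
    for n,z in H.items():
        for d in finder.landmark_of(n,c)[:3]:
            px=np.array(d["xy"])*[640,480]; print(n,round(d["p"],2),px,at(s,px,z)[:2])
st=env.sense(); print(st["time"],env.finger_overhang,st["tcp_pos"],st["eef_rot"],st["ft_force"])
E
```

```text
top [ 0.4085 -0.0158  1.4848]
disc_handle 0.76 [406.4   255.216] [ 0.5422 -0.2814]
disc_handle 0.52 [257.792 260.304] [0.5165 0.1654]
disc_under 0.62 [403.584 253.2  ] [ 0.5539 -0.2835]
disc_under 0.26 [406.912 199.2  ] [ 0.7269 -0.2939]
disc_hole 0.92 [404.48  273.792] [ 0.4894 -0.2864]
hub_face 0.83 [254.784 259.104] [0.5189 0.1728]
pilot_top 0.94 [253.12  261.216] [0.5104 0.1735]
stud_level 0.83 [254.272 258.48 ] [0.5196 0.1725]
jar_a 0.97 [311.872 171.504] [0.8099 0.011 ]
jar_a 0.87 [455.296 310.992] [ 0.3783 -0.4432]
jar_a 0.82 [355.328 186.288] [ 0.765 -0.129]
cap_a 0.89 [408.576 194.976] [ 0.7407 -0.2992]
lid_stack 0.84 [333.824 305.808] [ 0.3854 -0.0675]
spanner 0.69 [158.08  292.416] [0.4151 0.4752]
side [ 0.3692 -1.2797  1.2003]
disc_handle 0.82 [322.496 320.4  ] [ 0.5465 -0.2922]
disc_under 0.71 [320.768 334.32 ] [ 0.5425 -0.2865]
disc_under 0.16 [261.824 397.92 ] [ 0.3714 -0.4507]
disc_hole 0.8 [296.384 339.216] [ 0.479  -0.2904]
hub_face 0.6 [281.728 207.6  ] [0.5089 0.1593]
pilot_top 0.62 [286.72  198.192] [0.5262 0.1642]
pilot_top 0.3 [318.912 320.976] [ 0.5313 -0.3286]
stud_level 0.89 [285.696 204.   ] [0.5212 0.1562]
jar_a 0.96 [393.024 245.088] [0.8156 0.0068]
jar_a 0.61 [384.512 281.808] [ 0.7507 -0.1362]
jar_a 0.61 [260.8   397.008] [ 0.3694 -0.4477]
cap_a 0.64 [390.208 324.288] [ 0.7248 -0.2893]
lid_stack 0.73 [245.12  284.592] [ 0.37   -0.0705]
lid_stack 0.73 [286.208 198.816] [0.5385 0.2939]
spanner 0.76 [244.48  172.608] [0.4186 0.4715]
spanner 0.56 [351.616 400.896] [ 0.5751 -0.4987]
tray 0.85 [354.816 401.28 ] [ 0.5821 -0.5012]
tray 0.34 [297.92  339.408] [ 0.4827 -0.2918]
1.2 0.025 [0.1577 0.6563 0.2563] [[-0.9723  0.2337 -0.    ]
 [ 0.2337  0.9723  0.    ]
 [ 0.      0.     -1.    ]] [-0.8325 -0.6401  0.0223]
```

```bash
python3 - <<'E'
import cv2,numpy as np
t=cv2.imread("pics/top0.png");s=cv2.imread("pics/side0.png")
r=lambda i,x,y,w=80,h=60:cv2.resize(i[y-h//2:y+h//2,x-w//2:x+w//2],(400,300),interpolation=cv2.INTER_CUBIC)
cv2.imwrite("pics/m1.png",np.vstack([np.hstack([r(t,404,256),r(t,254,260)]),np.hstack([r(s,321,326),r(s,285,206)])]))
E
```

```text
(no output)
```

View pics/m1.png

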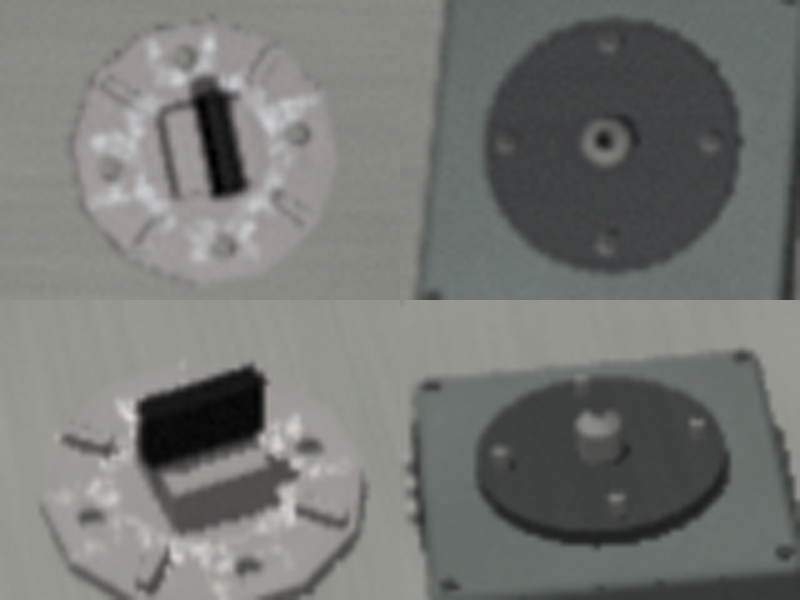

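View pics/top0.png

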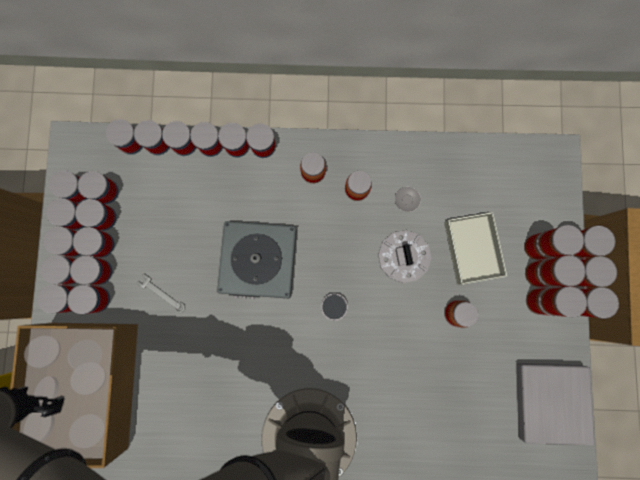

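```bash
python3 - <<'E'
from h import *
np.set_printoptions(precision=4,suppress=True)
S={c:eyes.snapshot(c) for c in("top","side")}
def go(n,c,org,pts,z):
    P=np.array([at(S[c],(np.array(p)+.5)/5-.5+np.array(org),z)[:2] for p in pts]); m=P.mean(0); d=P-m
    a=np.arctan2(d[:,1],d[:,0]); ph=np.angle(np.exp(4j*a).mean())/4
    print(n,c,m,"ang",ph,"r",np.hypot(*d.T),"spread",np.angle(np.exp(4j*(a-ph)))/4)
go("disc","top",(364,226),[(186,57),(299,134),(226,246),(110,168)],.010)
go("disc","side",(281,296),[(309,145),(247,266),(93,217)],.010)
go("hub","top",(214,230),[(210,42),(309,144),(206,246),(104,145)],.086)
go("hub","side",(245,176),[(181,82),(297,127),(216,200),(100,153)],.086)
go("pil","top",(214,230),[(204,141)],.101)
go("pil","side",(245,176),[(198,121)],.101)
# handle top (z=.079) corners/center
go("bar","top",(364,226),[(206,85),(233,190)],.079)
go("bartop","side",(281,296),[(139,102),(252,68),(265,77),(148,110)],.079)
E
```

```text
disc top [ 0.5449 -0.285 ] ang 0.20523828292578514 r [0.0601 0.0597 0.0602 0.0605] spread [-0.0028 -0.0024  0.0105 -0.0052]
disc side [ 0.5471 -0.3061] ang 0.20071786081257467 r [0.0632 0.0397 0.0624] spread [ 0.3344 -0.0069 -0.3097]
hub top [0.5199 0.1702] ang 0.024068163983512345 r [0.0606 0.0598 0.0599 0.0606] spread [-0.0103 -0.0017  0.0033  0.0086]
hub side [0.5174 0.1593] ang 0.02208765336064168 r [0.0594 0.0597 0.0589 0.0593] spread [ 0.017  -0.0176  0.0104 -0.0099]
pil top [0.5204 0.1702] ang 0.0 r [0.] spread [0.]
pil side [0.5177 0.1579] ang 0.0 r [0.] spread [0.]
bar top [ 0.5468 -0.2809] ang 0.25170204892421216 r [0.0322 0.0322] spread [ 0. -0.]
bartop side [ 0.5437 -0.2864] ang 0.1822687395415575 r [0.0316 0.0286 0.0324 0.0293] spread [-0.1094  0.1329 -0.1288  0.1055]
```

The crops show the disc's four holes at about (401,237), (424,253), (409,275), (386,260) in the top picture. The four stud tips are at (256,238), (276,259), (255,279), (235,259). Yaw is 0.205 for the disc and about 0.023 for the studs. The grasp comes next.

```bash
cat >> h.py <<'E'
np.set_printoptions(precision=4,suppress=True)
def R(psi):
    c,s=np.cos(psi),np.sin(psi); return np.array([[-c,-s,0],[-s,c,0],[0,0,-1.]])
def st(m=""):
    s=env.sense(); print(m,"t",round(s["time"],2),"tcp",np.array(s["tcp_pos"]),"F",np.array(s["ft_force"]),"M",np.array(s["torque"]),"gap",round(s["finger_gap"],4),"gf",round(s["gripper_force"],1)); return s
E
python3 - <<'E'
from h import *
p=np.array([.5447,-.2853]); r=R(.205)
env.reach([*p,.20],r); st("above")
env.line_to([*p,.069],vel=.1); st("down")
close(); st("closed")
env.line_to([*p,.11],vel=.08); env.hold(.2); st("lift")
for c in("top","side"): cv2.imwrite(f"pics/{c}1.png",eyes.snapshot(c)["img"])
t=cv2.imread("pics/top1.png");s=cv2.imread("pics/side1.png")
cr=lambda i,x,y,w=100,h=75:cv2.resize(i[y-37:y+38,x-50:x+50],(400,300),interpolation=cv2.INTER_CUBIC)
cv2.imwrite("pics/m2.png",np.hstack([cr(t,404,256),cr(s,321,320)]))
E
```

```text
above t 4.85 tcp [ 0.5451 -0.2847  0.1999] F [-0.6601  0.5415 -0.1058] M [-0.0244  0.0251  0.0046] gap 0.0854 gf 0.0
down t 6.31 tcp [ 0.545  -0.2854  0.0695] F [ 0.599  -0.8225  0.4372] M [ 0.0008  0.0865 -0.0582] gap 0.0854 gf 0.0
closed t 6.95 tcp [ 0.5448 -0.2853  0.0692] F [0.2219 1.6604 5.0532] M [0.2841 0.218  0.0044] gap 0.0155 gf 59.6
lift t 7.82 tcp [ 0.5445 -0.2852  0.1096] F [-0.1045 -0.6073 -6.3414] M [-0.0338 -0.0462  0.029 ] gap 0.0154 gf 58.5
```

View pics/m2.png

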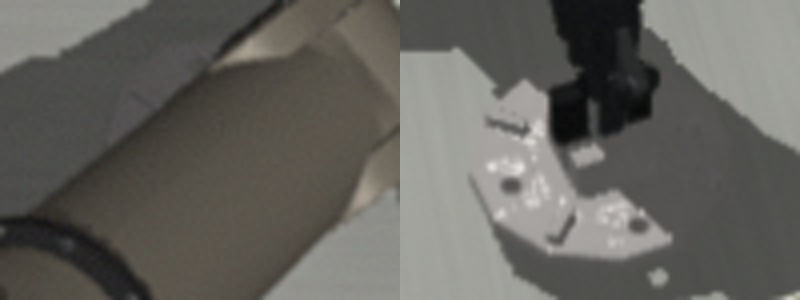

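The side view shows the disc held level, with holes at about (298,329) and (330,339). The arm hides it from the top camera. I'll carry it over the hub and use the side camera for a relative check.

```bash
python3 - <<'E'
from h import *
s=eyes.snapshot("side")
c=np.array([.5447,-.2853]);a=.205
for k,px in((2,(110,186)),(3,(238,226))):
    h=c+.06*np.array([np.cos(a+k*np.pi/2),np.sin(a+k*np.pi/2)])
    print("pred",proj(s,[*h,.051])[0],"seen",(np.array(px)+.5)/4-.5+[271,283])
env.line_to([.5447,-.2853,.24],vel=.2)
env.reach([.52,.170,.24],R(.023)); env.line_to([.52,.170,.20],vel=.1);env.hold(.3); st("hover")
i=eyes.snapshot("side")["img"]; cv2.imwrite("pics/side2.png",i)
j=eyes.snapshot("top")["img"]; cv2.imwrite("pics/top2.png",j)
cr=lambda i,x,y:cv2.resize(i[y-37:y+38,x-50:x+50],(400,300),interpolation=cv2.INTER_CUBIC)
cv2.imwrite("pics/m3.png",np.hstack([cr(j,254,260),cr(i,285,195)]))
for k in range(4):
    h=np.array([.52,.17])+.06*np.array([np.cos(.023+k*np.pi/2),np.sin(.023+k*np.pi/2)])
    print("hole pred side",proj(s,[*h,.141])[0])
E
```

```text
pred [298.804  327.7554] seen [298.125 329.125]
pred [330.7543 337.7169] seen [330.125 339.125]
hover t 11.28 tcp [0.5202 0.1702 0.2004] F [ 0.0722  0.6858 -6.7345] M [ 0.0244  0.0293 -0.0063] gap 0.0155 gf 58.6
hole pred side [303.7453 183.7072]
hole pred side [280.4674 175.0111]
hole pred side [263.5087 189.2381]
hole pred side [287.1185 198.4948]
```

View pics/m3.png

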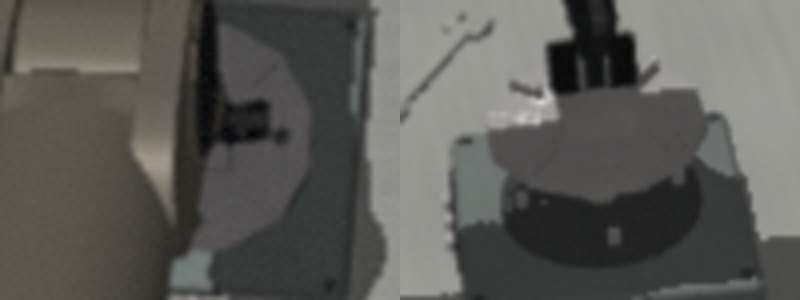

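The top picture shows the -y hole at about (274,257) clear of the bar. The side view shows the disc above the flange, with the front stud near (288,217). I'll compare reprojection residuals for the disc, whose pose is known, with those for the hub.

```bash
python3 - <<'E'
from h import *
T=eyes.snapshot("top");s=eyes.snapshot("side")
c=np.array([.52,.17])
def ring(r,a,z,c=c): a=np.atleast_1d(a); return np.c_[c[0]+r*np.cos(a),c[1]+r*np.sin(a),0*a+z]
seen=(np.array([(181,82),(297,127),(216,200),(100,153)])+.5)/5-.5+[245,176]
a=.023+np.array([1,0,3,2])*np.pi/2
print("side stud resid",seen-proj(s,ring(.06,a,.086)))
print("side pilot resid",(np.array([198,121])+.5)/5-.5+[245,176]-proj(s,ring(0,0,.101)))
print("top hole resid",(np.array([281,135])+.5)/4-.5+[204,223]-proj(T,ring(.06,.023+1.5*np.pi,.141)))
th=np.linspace(0,2*np.pi,720)
# disc silhouette in the side picture; print bounds predicted
B=proj(s,ring(.08,th,.131)); Bt=proj(s,ring(.08,th,.141))
print("disc pred L",min(B[:,0].min(),Bt[:,0].min()),"R",max(B[:,0].max(),Bt[:,0].max()),"bottom",B[:,1].max())
print("disc seen L",(88+.5)/4-.5+235,"R",(305+.5)/4-.5+235,"bottom",(203+.5)/4-.5+158)
F=proj(s,ring(.076,th,.072)); print("flange pred L",F[:,0].min(),"R",F[:,0].max(),"bottom(z.06)",proj(s,ring(.076,th,.062))[:,1].max())
img=s["img"].astype(int).sum(2)
for col in (284,290): print(col,img[188:228,col])
t=T["img"].astype(int).sum(2); D=proj(T,ring(.08,np.array([-1.57]),.141)); print("top disc right edge pred",D); r=int(round(D[0,1])); print(t[r,270:292])
E
```

```text
side stud resid [[-0.6368  2.3073]
 [-0.2979  2.4661]
 [-0.219   2.1166]
 [-0.2387  2.1154]]
side pilot resid [[-0.1908  2.5019]]
top hole resid [[ 0.0353 -0.3875]]
disc pred L 256.51760132628743 R 310.9927014128218 bottom 205.88060031178193
disc seen L 256.625 R 310.875 bottom 208.375
flange pred L 259.66657434467925 R 310.1093530431972 bottom(z.06) 223.63563792567987
284 [244 245 244 247 238 235 231 234 235 236 235 238 233 238 238 238 241 243
 243 235 198 123  98 100  99  95 104  94  97  97 105  98  95  97 103 103
 110 147 171 171]
290 [244 244 244 245 233 234 237 236 235 236 237 234 238 238 239 243 243 240
 181 120  96 100  95 100  98  96 112 136 142 149 142 111 107 105 104 104
 133 164 167 171]
top disc right edge pred [[280.8936 257.3865]]
[140 171 149 114 123 161 201 242 259 248 235 188 170 161 160 168 168 166
 165 172 170 160]
```

Disc and hub residuals agree to about 1 mm. I'll go down in small guarded steps.

```bash
cat >> h.py <<'E'
def down(p,psi,z0,z1,dz=.003,fmax=5,lat=8,base=None):
    base=np.array([0,0,-6.6]) if base is None else base
    z=z0
    while z>z1+1e-6:
        z=max(z-dz,z1); env.line_to([p[0],p[1],z],R(psi),vel=.03)
        s=env.sense(); f=np.array(s["ft_force"])-base
        if f[2]>fmax or np.hypot(f[0],f[1])>lat: break
    st(f"stop z={z:.4f}"); return z
E
python3 - <<'E'
from h import *
p=[.52,.17]
env.line_to([*p,.172],vel=.06); st()
z=down(p,.023,.172,.157)
if z<=.1571: z=down(p,.023,.157,.143,dz=.002)
E
```

```text
t 12.1 tcp [0.5201 0.1698 0.1719] F [-0.1828 -0.6817 -6.5749] M [ 0.0605 -0.072   0.0131] gap 0.0155 gf 58.6
stop z=0.1570 t 13.35 tcp [0.5199 0.17   0.1568] F [ 0.146  -0.4921 -6.7982] M [-0.0312 -0.0027  0.036 ] gap 0.0153 gf 58.6
stop z=0.1430 t 15.1 tcp [0.5199 0.17   0.1429] F [-0.6684 -0.1961 -7.3773] M [-0.0273  0.0253 -0.0199] gap 0.0147 gf 58.6
```

```bash
python3 - <<'E'
from h import *
z=down([.52,.17],.023,.143,.138,dz=.0007,fmax=4)
i=eyes.snapshot("side")["img"]; cv2.imwrite("pics/m4.png",cv2.resize(i[168:243,235:335],(800,600),interpolation=cv2.INTER_CUBIC))
E
```

```text
stop z=0.1409 t 15.85 tcp [0.5201 0.17   0.1411] F [-3.3057 -0.5704  3.1111] M [-0.0678  0.5747  0.0472] gap 0.0152 gf 59.8
```

View pics/m4.png

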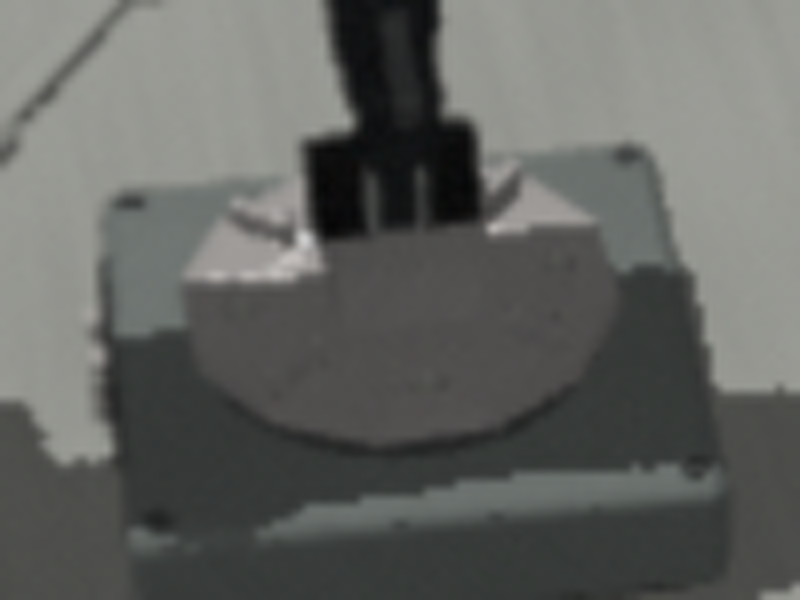

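The disc sits on the flange, level in the side view, at the expected height of 0.141. I'll release it, back off and check.

```bash
python3 - <<'E'
from h import *
env.line_to([.52,.17,.1406],vel=.02); env.hold(.3); st("press")
open_jaws(); env.hold(.2); st("open")
env.line_to([.52,.17,.28],vel=.12); 
env.reach([.158,.656,.26],R(.1)); env.hold(.3); st("away")
t=eyes.snapshot("top");s=eyes.snapshot("side")
cv2.imwrite("pics/top5.png",t["img"])
cr=lambda i,x,y:cv2.resize(i[y-37:y+38,x-50:x+50],(400,300),interpolation=cv2.INTER_CUBIC)
cv2.imwrite("pics/m5.png",np.vstack([np.hstack([cr(t["img"],254,260),cr(s["img"],285,206)]),cv2.resize(t["img"][60:360],(800,375))[:300]]))
for n,S,c in(("disc_handle",t,"top"),("disc_handle",s,"side")):
    d=finder.landmark_of(n,c)[0]; print(c,d["p"],at(S,np.array(d["xy"])*[640,480],.131), np.array(d["xy"])*[640,480]-proj(S,[.52,.17,.131])[0])
E
```

```text
press t 16.45 tcp [0.5201 0.17   0.1411] F [-6.7776 -0.9949 12.3135] M [-0.2275  1.3027  0.0562] gap 0.0152 gf 61.5
open t 17.33 tcp [0.52   0.17   0.1406] F [-0.4493 -0.9437 -0.6193] M [-0.0404  0.0219  0.0301] gap 0.0854 gf 0.0
away t 21.12 tcp [0.1584 0.6559 0.2601] F [ 0.2549 -0.3649  0.1554] M [-0.0273 -0.0306 -0.0005] gap 0.0853 gf 0.0
top 0.59 [0.5188 0.1646 0.131 ] [1.8918 0.4524]
side 0.61 [0.4468 0.0964 0.131 ] [-21.7984  18.2182]
```

View pics/m5.png

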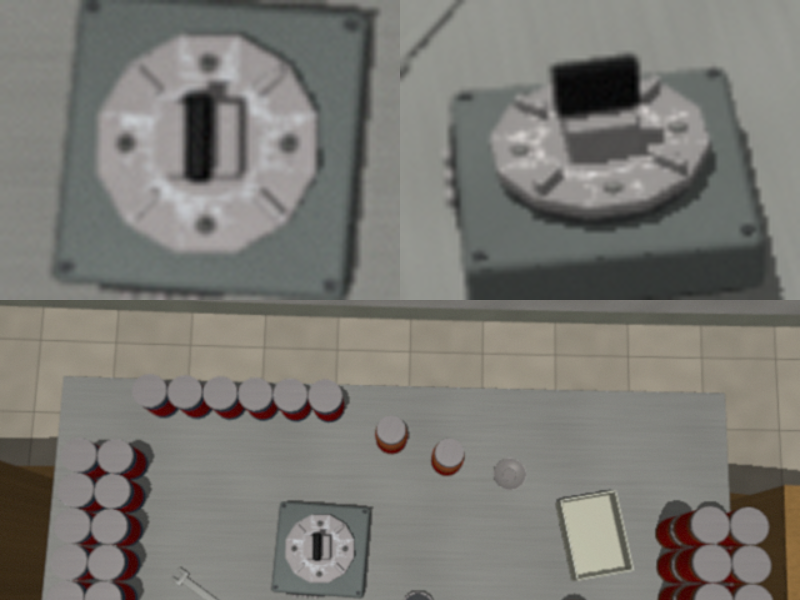

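The pictures show the disc lying level on the flange, centred at about (254,259) in the top view, with every bystander in place. The contact height matches flush, so I'm handing in.

```bash
python3 -c "
from h import *
print(job_done())"
```

```text
the job is handed in; nothing more can be done
None
```

The feed disc is on the turntable, slid down over the pilot and studs to the flange face (contact within 0.1 mm of flush height) and released. Peak measured vertical contact load was about 19 N, no bystander moved in the final pictures, and the job was handed in at about 21 s.

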